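# Dispense three packers into the kit tray

## Task

Fill the kit tray with three packers from the bench dispenser: take the tray out of the cubby, where it was shoved in handle first, and slide it the other way round, pocket first, flat on the bench and fully home into the dispenser's bay. Let go of it, then press the dispenser's sprung lever fully down three times, no more, letting it come right back up each time, so that exactly three packers lie in the tray. Leave the tray home with the lever up, and do not disturb the glue bottle, the screw box or the jar.

Things in the scene. Friction and masses are not known exactly. Their poses are not given: they have to be found in the camera images.
- tray: Bare aluminium kit tray, 0.11 to 0.23 kg. Open pocket 70 long (x) by 58 wide (y) by 32 mm high, walls 4 mm; from its -x end an upright handle plate 12 mm thick (y), 50 high, runs out to x = -97 mm. Origin: centre of the pocket's underside; x points from handle to pocket, z up. Starts flat on the bench, handle (all but 20 mm) under the cubby roof, pocket outside, pointing out within 0.13 rad.
- tray_handle (a point): Middle of the top edge of the tray's handle plate: tray (-72, 0, 50) mm.
- cubby: Fixed plywood cubby without a floor. Origin at bench level in the middle of its open mouth; it goes back 110 mm along its +x (the mouth faces its -x). Inside 110 wide, 70 mm high; side walls 10 mm; roof 70 to 80 mm high, with a cork pad and abrasive sheets on it up to 90 mm from 30 mm behind the mouth.
- dispenser: Fixed grey steel dispenser, front to its -x. Origin at bench level under the centre of the upright magazine (50 mm square, up to 129 mm high) that holds five packers on a ledge 58 mm high. Lever on the -y side, its gearbox at x 27 to 97, y -65 to -35 mm, 118 high. All of the dispenser lies within x -140 to 100, y -122 to 46 mm. The tray bay is in front of it, see bay_home.
- bay_home (a point): Where the tray's origin must be, tray x along dispenser x: dispenser (-80, 0, 0) mm, on the bare bench, the pocket's end touching the stop, a wall face at dispenser x = -45 mm. Rails 10 mm high, 63 mm apart inside, run from the stop out to x = -113 mm, then flare to about 78 mm apart at x = -139 mm.
- chute_mid (a point): Centre of the chute over the bay, dispenser (-80, 0, 66) mm. The chute is open at top and bottom, x -111 to -22 mm, 58 mm wide outside, from 38 to 94 mm above the bench: the tray's pocket (32 high) slides in below it, the handle stays outside in front.
- lever_pad (a point): Centre of the top of the black press pad, 36 by 44 mm, 10 thick, at the free end of the sprung lever, moving with it. At rest at dispenser (-76, -100, 130) mm, open from above; at the bottom stop 56 mm lower, within 5 mm of straight below. It takes about 4 N to start and 9 N at the bottom. The pad tilts about 14 degrees either way.
- lever (a joint): Lever angle, rad: 0 up (rest, sprung), 0.45 at the bottom stop. It springs back by itself in about 0.3 s. Pressing pushes the lowest packer off the ledge; it drops through the chute only late in the stroke, above about 0.36. Letting the lever right up (below 0.05) lets the next packer down. A part press only shifts the packer part way.
- glue: Bystander: white glue bottle, round, 56 mm across, 150 mm high, 0.35 kg. Origin: centre of its underside.
- screwbox: Bystander: cardboard box of screws, 80 by 55 by 45 mm (x, y, z), 0.5 kg. Origin: centre of its underside.
- jar: Bystander: glass jar with steel lid, 64 mm across, 85 mm high, 0.4 kg. Origin: centre of its underside.
- packer1: Smooth white plastic packer, 40 by 40 by 10 mm, 14 g, origin at its centre; number 1 from the bottom of the stack of five in the magazine.
- packer2: Smooth white plastic packer, 40 by 40 by 10 mm, 14 g, origin at its centre; number 2 from the bottom of the stack of five in the magazine.
- packer3: Smooth white plastic packer, 40 by 40 by 10 mm, 14 g, origin at its centre; number 3 from the bottom of the stack of five in the magazine.
- packer4: Smooth white plastic packer, 40 by 40 by 10 mm, 14 g, origin at its centre; number 4 from the bottom of the stack of five in the magazine.
- packer5: Smooth white plastic packer, 40 by 40 by 10 mm, 14 g, origin at its centre; number 5 from the bottom of the stack of five in the magazine.
Things that resemble listed ones, but are neither listed nor needed, are in the scene too. What is shaped like the tray but brown or yellow is not meant.

How it is judged:
By the outcome, as a careful person would: the job done as asked, in the order asked, and still so for the second after the job is handed in, with the robot touching nothing.
It also fails if it takes over 72 s, if anything falls off the work surface, if the arm or the gripper's body presses on something with over 40 N, if the wrist force passes 120 N, or if a joint passes its speed limit or range.

## Robot

A 6-joint arm with a two-finger parallel gripper is mounted at the origin on the work surface. World frame = base frame: x ahead of the robot, y to its left, z up, the work surface at z = 0. Lengths are in mm, angles in rad, forces in N, time in s.
With the tool pointing down it reaches from about 300 to 775 mm from the base axis. Payload 14.6 kg.
Tool frame: the origin (TCP) lies on the front face of the gripper's body, between the roots of the fingers; the fingertips stand 97 mm ahead of it and the grasp point (between the pads) lies 78 mm ahead of it; z points along the fingers, y is the line along which they close (so a half turn about z gives the same grasp; the last joint's range is limited). The gripper opens to 94 mm and grips with 3 to 60 N. Pads are 16 mm wide; open, the fingers measure 119 mm over their backs; the gripper's body (75 mm by 177 mm) begins 78 mm behind the grasp point.
Start: joints at [-1.222, 0.3, 1.521, -0, 1.321, -0.067], TCP at [222.149, -503.13, 302.646] pointing down, gripper open.
Joint ranges: [-3.03, 3.03], [-0.79, 2.21], [0.23, 2.52], [-1.04, 4.18], [0, 3.07], [-2.55, 2.55]. Speed limits (rad/s): [2.22, 2.22, 2.57, 3.14, 3.14, 3.14].

## Interface

Orientations are given as [roll, pitch, yaw] about the fixed x, y, z axes, in that order (R = Rz(yaw) Ry(pitch) Rx(roll)).
In Python, from cell import * gives the robot as it stands.
- The arm moves only by the tool carry_out, never from a script. Its arguments are lists of equal length, an entry for each row: "slide": the shift along the world's x, y, z scaled (see below), a list of three; "dr": the turn, a rotation vector about the world's x, y, z scaled (see below), a list of three; "gripper": the opening in per cent of the stroke, from 0 (shut) to 100 (fully open). A call has 1 to 10 rows; each row is the pose to reach, as a shift and turn from the pose commanded when the call began, turning the shorter way round; what a row does not reach only later rows make up. The controller multiplies each number of a shift by 0.25 m and each number of a turn by 360 degrees. A row lasts 1/12 s, in which the tool goes at most 41.7 mm and 7.16 degrees, less where a joint would pass 70% of its speed; a pose out of reach is approached as far as the arm can. A call with a number of a shift or a turn outside -1 to 1 is refused whole. A call with a gripper value outside its range is refused whole. The fingers move at their own pace and stop on an object; "newtons" is the grip in N (left out, the last holds). Time passes only in rows, so rows that repeat a pose let the fingers close. It gives the time, the measured TCP pose, the force, the opening and the grip force at its end, in the units of the state.
- read_state(): the state, without advancing time (a new reading comes with each control period).
- camera(name): name is "side" or "top" or "wrist"; returns the picture (480x640x3 uint8, red, green, blue); there is no depth.
- camera_model(name): a dict with "vfov" (degrees; the focal length in pixels is half the picture's height over the tangent of half this angle, whatever the lens; pixels are square), "cx", "cy" (the principal point, pixels), "R" (3x3) and "t" (3): a world point X has camera coordinates R X + t. Camera axes: x right, y down, z forward; pixel columns grow to the right and rows downward; lengths in mm; the calibration is good to about 2 mm. The wrist camera is an equidistant fisheye: a pixel r from the principal point sees the ray r / f radians off the axis. A picture is of the moment at which its call begins: read the wrist's pose just before it. camera_model takes no time and is no camera call; for the wrist camera it gives the pose at the moment of the call.
- sign_off(): hands the job in; it is judged then, once.
The state is a dict: "clock": time; "joints": joint angles; "qd": joint speeds; "effort": joint torques, N m; "eef_pos": TCP position; "eef_rot": TCP orientation; "wrist_force": force on the tool from outside, world axes, zero at the start; "moment": the same for the moment, N m; "finger_gap": finger opening in mm; "finger_force": force on a finger pad.
Only numpy, scipy, OpenCV 4.12 (cv2) and the standard library are available. Lean on these libraries where they do the work, as an engineer would, in place of code of your own. Each camera call takes 0.05 s, during which the arm holds its last target. There are 200 camera calls.

## Working session

There is one attempt and no reset: what is moved stays moved. The work goes in short steps, Python scripts to look and compute and a tool call to move; the robot and the scene stay as the last step left them, time stands still between calls to the robot, and variables do not carry over. Pictures are saved under pics/ and viewed, at most 10 in all, crops included, and the job is handed in when it is done.

Besides the shell and the picture viewer there is one more tool, called after "Request:" by a JSON object that holds its "method" and its "body", one argument or row to a line. carry_out: Moves the arm, as the interface text tells. Its arguments: {"type":"object","properties":{"slide":{"type":"array","items":{"type":"array","items":{"type":"number","minimum":-1,"maximum":1}}},"dr":{"type":"array","items":{"type":"array","items":{"type":"number","minimum":-1,"maximum":1}}},"gripper":{"type":"array","items":{"type":"number"}},"newtons":{"type":"number"}},"required":["slide","dr","gripper"]}

```bash
mkdir -p pics; ls; python3 - <<'E'
from cell import *
import cv2, numpy as np
for n in ["top","side"]:
    im=camera(n); cv2.imwrite(f"pics/{n}0.png",im[:,:,::-1]); m=camera_model(n); print(n,m)
print(read_state())
E
```

```text
pics
top {'vfov': 45.74594100987264, 'cx': 323.7112382494535, 'cy': 232.0483132670902, 'R': array([[ 7.11156345e-04, -9.99997988e-01,  1.87543594e-03],
       [-9.89968480e-01, -9.68995401e-04, -1.41285064e-01],
       [ 1.41286597e-01, -1.75614669e-03, -9.89967178e-01]]), 't': array([  70.49335884,  485.17138997, 1691.78035101])}
side {'vfov': 54.68862105736809, 'cx': 323.51182521999425, 'cy': 238.61967763654806, 'R': array([[ 0.99611231, -0.08626616,  0.01784408],
       [-0.03233943, -0.54651827, -0.83682253],
       [ 0.08194158,  0.83299216, -0.54718337]]), 't': array([-453.74302582,  149.97016117, 1344.93010996])}
{'clock': 0.1, 'joints': array([-1.22160477e+00,  3.00391828e-01,  1.52150079e+00,  4.01841690e-05,
        1.32069220e+00, -6.66178523e-02]), 'qd': array([ 0.00049123, -0.0008223 , -0.00099869, -0.00207022, -0.00058607,
        0.00041193]), 'effort': array([ 2.56420535e-03, -5.32637322e+01, -3.53282440e+01,  7.10325851e-02,
        2.34393182e-02, -5.45431783e-05]), 'eef_pos': array([ 222.11195257, -503.01493369,  302.16372709]), 'eef_rot': array([-3.14060528e+00, -1.04884568e-04,  4.15799396e-01]), 'wrist_force': array([-0.31717267, -1.10500083,  0.60607049]), 'moment': array([ 0.06231097, -0.00270477, -0.01481372]), 'finger_force': 0.0, 'finger_gap': 94.14471812292248}
```

View pics/top0.png

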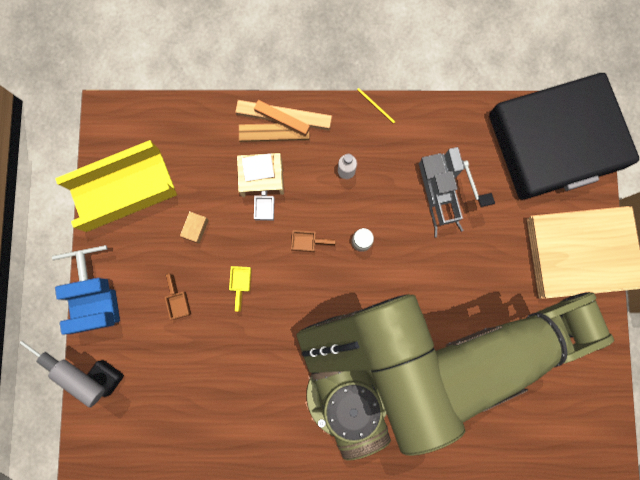

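View pics/side0.png

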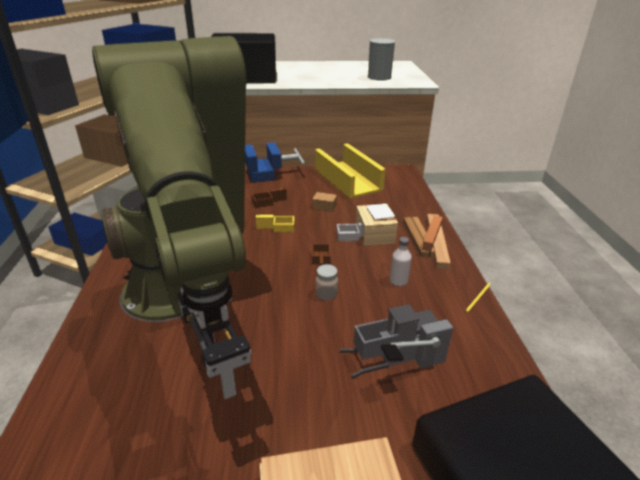

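The top view shows the bare-aluminium tray at px (263,207), mouth-down in the plywood cubby at (260,172). The grey dispenser is at (440,180), with the pad at (486,200). Glue is at (347,166), the jar at (363,239) and the screw box at about (193,227). The look-alikes are brown trays at (303,241) and (177,305), and a yellow one at (240,280). Only the aluminium one in the cubby fits; I'll confirm it in a crop.

```bash
cat > h.py <<'E'
from cell import *
import cv2, numpy as np
def ray(n,uv,m=None):
    m=m or camera_model(n); f=240/np.tan(np.radians(m["vfov"])/2)
    d=np.array([(uv[0]-m["cx"])/f,(uv[1]-m["cy"])/f]); 
    if n=="wrist":
        r=np.hypot(*d); s=np.sin(r)/r if r>1e-9 else 1; c=np.array([d[0]*s,d[1]*s,np.cos(r)])
    else: c=np.array([d[0],d[1],1])
    R=np.array(m["R"]); return -R.T@m["t"], R.T@c
def at(n,uv,z,m=None):
    o,d=ray(n,uv,m); return (o+d*(z-o[2])/d[2]).round(1)
def px(n,X,m=None):
    m=m or camera_model(n); f=240/np.tan(np.radians(m["vfov"])/2)
    c=np.array(m["R"])@np.array(X,float)+m["t"]
    if n=="wrist":
        r=np.hypot(c[0],c[1]); th=np.arctan2(r,c[2]); q=c[:2]/max(r,1e-9)*th
    else: q=c[:2]/c[2]
    return np.array([m["cx"],m["cy"]])+f*q
E
python3 - <<'E'
from h import *
im=cv2.imread("pics/top0.png")
c=lambda x0,x1:cv2.resize(im[140:260,x0:x1],None,fx=4,fy=4,interpolation=cv2.INTER_CUBIC)
cv2.imwrite("pics/crop.png",np.hstack([c(190,300),c(410,500)]))
for nm,uv,z in [("tray",(263,208),32),("cubmouth",(260,193),80),("mag",(441,168),129),("pad",(486,200),130),("glue",(347,160),150),("jar",(363,239),85),("rail",(436,233),10),("box",(193,227),45),("flareR",(462,229),10)]: print(nm,at("top",uv,z))
E
```

```text
tray [559.5 256.5  32. ]
cubmouth [596. 261.  80.]
mag [ 660.5 -270.6  129. ]
pad [ 565.5 -397.7  130. ]
glue [678.4   4.2 150. ]
jar [457.4 -44.5  85. ]
rail [ 486.  -274.8   10. ]
box [498.6 465.4  45. ]
flareR [ 498.5 -355.2   10. ]
```

View pics/crop.png

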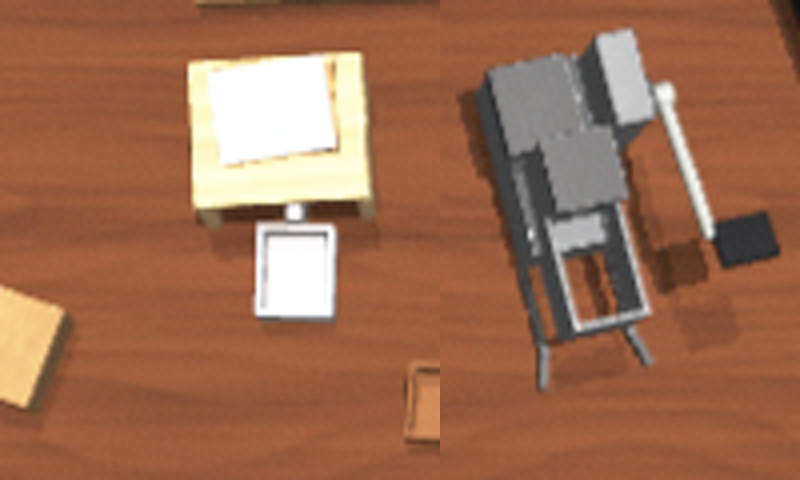

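The crop confirms it: bare aluminium pocket (rim corners about (258,225) to (333,320) in the crop), with its grey handle running under the plywood cubby. In the dispenser half, the magazine top centre is (584,168), the chute front corners are (575,332) and (650,312), and the pad is (748,238).

```bash
python3 - <<'E'
from h import *
from scipy.optimize import least_squares
m=camera_model("top")
def fit(P,UV,x0):
    def T(p): c,s=np.cos(p[2]),np.sin(p[2]); return lambda X:(p[0]+c*X[0]-s*X[1],p[1]+s*X[0]+c*X[1],X[2])
    r=least_squares(lambda p:np.ravel([px("top",T(p)(X),m)-u for X,u in zip(P,UV)]),x0,x_scale=[10,10,.1])
    print(r.x.round(3), r.fun.reshape(-1,2).round(1).tolist()); return r.x,T(r.x)
d=lambda u,v:np.array([410+(u-440)/4,140+v/4]); t=lambda u,v:np.array([190+u/4,140+v/4])
x,T=fit([(-25,25,129),(-25,-25,129),(25,-25,129),(25,25,129),(-111,29,94),(-111,-29,94),(-76,-100,130),(-139,40,10),(-139,-40,10)],
 [d(558,212),d(628,190),d(612,125),d(540,143),d(575,332),d(650,312),d(748,238),d(543,388),d(650,363)],[640,-280,.2])
print("bay",np.round(T((-80,0,0))),"pad",np.round(T((-76,-100,130))), "approach",np.round(T((-180,0,0))))
x,T=fit([(-35,-29,32),(-35,29,32),(35,29,32),(35,-29,32)],[t(258,225),t(335,225),t(333,320),t(254,318)],[560,250,3.1])
print("handle",T((-72,0,50)))
fit([(0,-65,80),(0,65,80),(110,65,80),(110,-65,80)],[t(372,205),t(192,208),t(188,62),t(363,53)],[590,250,0.])
E
```

```text
[ 6.19045e+02 -2.84390e+02  2.27000e-01] [[0.5, -1.0], [-0.3, 0.7], [-0.7, 0.6], [0.7, -0.2], [-0.1, -0.2], [0.2, 0.4], [-0.6, -0.2], [1.0, -0.3], [-0.6, 0.1]]
bay [ 541. -302.    0.] pad [ 568. -399.  130.] approach [ 444. -325.    0.]
[559.603 254.205   3.127] [[0.1, 0.3], [-0.2, 0.6], [-0.3, -0.6], [0.4, -0.4]]
handle (np.float64(631.5950442801334), np.float64(253.15997272497128), 50)
[6.02449e+02 2.60455e+02 4.60000e-02] [[-1.0, -1.3], [0.4, -0.2], [0.6, 0.6], [-0.0, 0.9]]
```

Request:
{"method": "carry_out", "body": {
  "slide": [
    [0.44, 1, 0],
    [0.44, 1, 0],
    [0.44, 1, 0],
    [0.44, 1, 0],
    [0.44, 1, 0],
    [0.44, 1, 0],
    [0.44, 1, 0],
    [0.44, 1, 0]
  ],
  "dr": [
    [0, 0, 0.144],
    [0, 0, 0.144],
    [0, 0, 0.144],
    [0, 0, 0.144],
    [0, 0, 0.144],
    [0, 0, 0.144],
    [0, 0, 0.144],
    [0, 0, 0.144]
  ],
  "gripper": [100, 100, 100, 100, 100, 100, 100, 100]
}}

```text
clock: 0.77
eef_pos: [333.2, -249.9, 302.7]
eef_rot: [3.141, -0.0, 1.332]
wrist_force: [0.8, -0.2, 0.5]
finger_gap: 94.5
finger_force: 0.0
```

Request:
{"method": "carry_out", "body": {
  "slide": [
    [0.44, 1, 0],
    [0.44, 1, 0],
    [0.44, 1, 0],
    [0.44, 1, 0],
    [0.44, 1, 0],
    [0.44, 1, 0],
    [0.44, 1, 0],
    [0.44, 1, 0]
  ],
  "dr": [
    [0, 0, 0.144],
    [0, 0, 0.144],
    [0, 0, 0.144],
    [0, 0, 0.144],
    [0, 0, 0.144],
    [0, 0, 0.144],
    [0, 0, 0.144],
    [0, 0, 0.144]
  ],
  "gripper": [100, 100, 100, 100, 100, 100, 100, 100]
}}

```text
clock: 1.43
eef_pos: [443.0, 0.3, 302.3]
eef_rot: [-3.142, -0.001, 2.237]
wrist_force: [-0.2, -0.9, -0.3]
finger_gap: 93.9
finger_force: 0.0
```

Request:
{"method": "carry_out", "body": {
  "slide": [
    [0.44, 1, 0],
    [0.44, 1, 0],
    [0.44, 1, 0],
    [0.44, 1, 0],
    [0.44, 1, 0],
    [0.44, 1, 0],
    [0.44, 1, 0],
    [0.44, 1, 0],
    [0.44, 1, 0]
  ],
  "dr": [
    [0, 0, 0.144],
    [0, 0, 0.144],
    [0, 0, 0.144],
    [0, 0, 0.144],
    [0, 0, 0.144],
    [0, 0, 0.144],
    [0, 0, 0.144],
    [0, 0, 0.144],
    [0, 0, 0.144]
  ],
  "gripper": [100, 100, 100, 100, 100, 100, 100, 100, 100]
}}

```text
clock: 2.18
eef_pos: [552.1, 248.0, 301.5]
eef_rot: [-3.141, -0.002, 3.133]
wrist_force: [0.3, 0.4, -0.0]
finger_gap: 94.2
finger_force: 0.0
```

```bash
python3 - <<'E'
from h import *
m=camera_model("wrist"); im=camera("wrist")
cv2.imwrite("pics/w1.png",im[:,:,::-1]); np.save("w1.npy",m,allow_pickle=True)
s=read_state(); print(s["clock"],s["eef_pos"],s["eef_rot"],s["joints"],m)
E
```

```text
2.2333 [551.98440575 247.11528711 301.8927111 ] [-3.14101680e+00 -1.24325148e-03  3.12978666e+00] [ 3.60396164e-01  4.24002424e-01  1.35498173e+00 -8.61301423e-05
  1.36397604e+00 -1.19857678e+00] {'vfov': 65.70646984690485, 'cx': 323.2021925743239, 'cy': 234.8049456887372, 'R': array([[ 8.44237015e-03,  9.99964091e-01, -7.37214418e-04],
       [ 9.73244665e-01, -8.04749394e-03,  2.29630269e-01],
       [ 2.29616091e-01, -2.65611373e-03, -9.73277656e-01]]), 't': array([-253.24142181, -559.36143486,  263.11699944])}
```

View pics/w1.png

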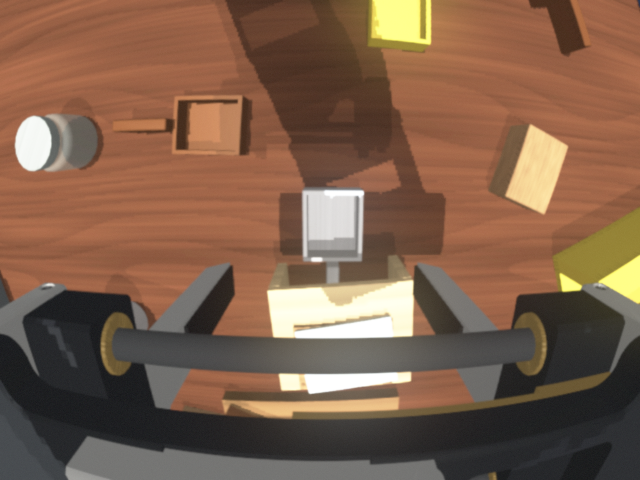

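Wrist view: pocket rim corners are at about (303,188), (363,188), (363,261) and (303,261). The handle neck is at (333,270) and the roof front edge runs (268,292) to (413,282).

```bash
python3 - <<'E'
from h import *
m=np.load("w1.npy",allow_pickle=True).item()
P=[at("wrist",u,32,m) for u in [(303,188),(363,188),(363,261),(303,261)]]
print(P,np.mean(P,0)); print(at("wrist",(268,292),80,m),at("wrist",(413,282),80,m),at("wrist",(333,263),50,m),at("wrist",(333,282),50,m))
E
```

```text
[array([523.3, 229.6,  32. ]), array([523.7, 286.8,  32. ]), array([596.4, 287.9,  32. ]), array([595.8, 228.2,  32. ])] [559.8   258.125  32.   ]
[609.7 199.2  80. ] [601.7 328.2  80. ] [592.4 257.5  50. ] [611.5 257.5  50. ]
```

Request:
{"method": "carry_out", "body": {
  "slide": [
    [-0.016, 0.038, -0.5],
    [-0.016, 0.038, -0.5],
    [-0.016, 0.038, -0.5],
    [-0.016, 0.038, -0.5],
    [-0.016, 0.038, -0.796],
    [-0.016, 0.038, -0.796],
    [-0.016, 0.038, -0.796],
    [-0.016, 0.038, -0.796]
  ],
  "dr": [
    [0, 0, 0],
    [0, 0, 0],
    [0, 0, 0],
    [0, 0, 0],
    [0, 0, 0],
    [0, 0, 0],
    [0, 0, 0],
    [0, 0, 0]
  ],
  "gripper": [100, 100, 100, 100, 100, 100, 100, 100]
}}

```text
clock: 2.9
eef_pos: [548.6, 255.9, 105.1]
eef_rot: [-3.141, -0.001, 3.129]
wrist_force: [0.6, -0.1, 1.1]
finger_gap: 94.4
finger_force: 0.0
```

Request:
{"method": "carry_out", "body": {
  "slide": [
    [0, 0, 0],
    [0, 0, 0],
    [0, 0, 0],
    [0, 0, 0],
    [0, 0, 0],
    [0, 0, 0]
  ],
  "dr": [
    [0, 0, 0],
    [0, 0, 0],
    [0, 0, 0],
    [0, 0, 0],
    [0, 0, 0],
    [0, 0, 0]
  ],
  "gripper": [50, 50, 50, 50, 50, 50],
  "newtons": 12
}}

```text
clock: 3.4
eef_pos: [548.3, 256.4, 104.1]
eef_rot: [3.141, 0.001, 3.13]
wrist_force: [0.0, 0.3, 8.2]
finger_gap: 58.2
finger_force: 12.0
```

Request:
{"method": "carry_out", "body": {
  "slide": [
    [-0.04, 0, 0],
    [-0.12, 0, 0],
    [-0.2, 0, 0],
    [-0.28, 0, 0],
    [-0.36, 0, 0],
    [-0.44, 0, 0],
    [-0.44, 0, 0],
    [-0.44, 0, 0]
  ],
  "dr": [
    [0, 0, 0],
    [0, 0, 0],
    [0, 0, 0],
    [0, 0, 0],
    [0, 0, 0],
    [0, 0, 0],
    [0, 0, 0],
    [0, 0, 0]
  ],
  "gripper": [50, 50, 50, 50, 50, 50, 50, 50]
}}

```text
clock: 4.07
eef_pos: [437.9, 256.6, 104.0]
eef_rot: [3.141, 0.0, 3.131]
wrist_force: [-0.3, -0.5, -1.7]
finger_gap: 58.0
finger_force: 12.0
```

Request:
{"method": "carry_out", "body": {
  "slide": [
    [0, 0, 0],
    [0, 0, 0],
    [0, 0, 0],
    [0, 0, 0],
    [0, 0, 0.052],
    [0.17, 0, 0.052],
    [0.336, 0, 0.052],
    [0.336, 0, 0.052],
    [0.336, 0, 0.052]
  ],
  "dr": [
    [0, 0, 0],
    [0, 0, 0],
    [0, 0, 0],
    [0, 0, 0],
    [0, 0, 0],
    [0, 0, 0],
    [0, 0, 0],
    [0, 0, 0],
    [0, 0, 0]
  ],
  "gripper": [100, 100, 100, 100, 100, 100, 100, 100, 100]
}}

```text
clock: 4.82
eef_pos: [523.4, 255.9, 116.0]
eef_rot: [-3.141, -0.0, 3.129]
wrist_force: [0.3, -0.8, -0.5]
finger_gap: 94.1
finger_force: 0.0
```

```bash
python3 - <<'E'
from h import *
m=camera_model("wrist"); im=camera("wrist"); cv2.imwrite("pics/w2.png",im[:,:,::-1]); np.save("w2.npy",m,allow_pickle=True)
print(read_state()["eef_pos"])
E
```

```text
[522.15593268 256.02730569 115.88803908]
```

View pics/w2.png

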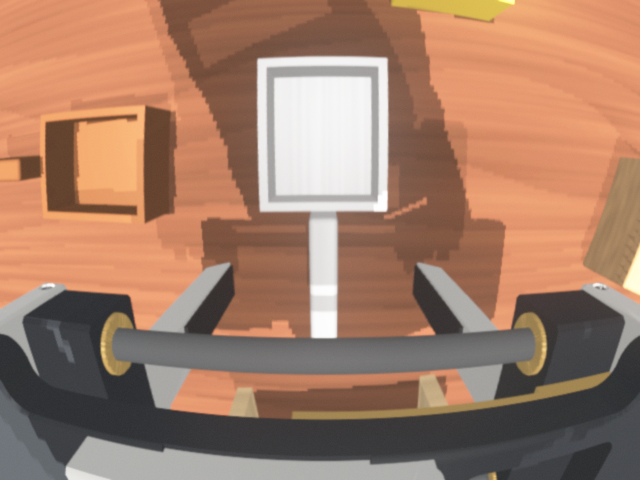

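The tray is out of the cubby and aligned. Pocket rim corners are (258,58), (387,58), (386,212) and (260,212), and the handle at x≈322 is centred between the fingers. Next I grip the handle and compute the approach.

Request:
{"method": "carry_out", "body": {
  "slide": [
    [0, 0, 0],
    [0, 0, 0],
    [0, 0, 0],
    [0, 0, 0],
    [0, 0, 0],
    [0, 0, 0],
    [0, 0, 0],
    [0, 0, 0]
  ],
  "dr": [
    [0, 0, 0],
    [0, 0, 0],
    [0, 0, 0],
    [0, 0, 0],
    [0, 0, 0],
    [0, 0, 0],
    [0, 0, 0],
    [0, 0, 0]
  ],
  "gripper": [0, 0, 0, 0, 0, 0, 0, 0],
  "newtons": 45
}}

```text
clock: 5.53
eef_pos: [522.1, 256.4, 116.7]
eef_rot: [-3.142, -0.0, 3.13]
wrist_force: [-0.6, 0.5, 0.0]
finger_gap: 43.9
finger_force: 0.0
```

```bash
python3 - <<'E'
from h import *
m=np.load("w2.npy",allow_pickle=True).item()
P=np.array([at("wrist",u,32,m) for u in [(258,58),(387,58),(386,212),(260,212)]])
s=read_state(); print(P,P.mean(0),s["eef_pos"],s["eef_rot"],s["finger_gap"])
g=P.mean(0)[0]-s["eef_pos"][0]; print("g",g)
a=.227
for dx in (-200,-115,-80):
    k=dx+g; print(dx,619+k*np.cos(a),-284.4+k*np.sin(a))
E
```

```text
[[414.8 228.8  32. ]
 [415.7 286.8  32. ]
 [486.5 286.   32. ]
 [485.8 228.1  32. ]] [450.7   257.425  32.   ] [522.09312813 256.38347824 116.67059299] [-3.14156826e+00 -1.50992998e-05  3.13017501e+00] 43.927276764287846
g -71.39312812734676
-200 354.5692060934387 -345.4785169162789
-115 437.38861142307894 -326.3487991754244
-80 471.4907194999896 -318.471856576249
```

Request:
{"method": "carry_out", "body": {
  "slide": [
    [0, 0, 0],
    [0, 0, 0],
    [0, 0, 0],
    [0, 0, 0],
    [0, 0, 0],
    [0, 0, 0],
    [0, 0, 0],
    [0, 0, 0]
  ],
  "dr": [
    [0, 0, 0],
    [0, 0, 0],
    [0, 0, 0],
    [0, 0, 0],
    [0, 0, 0],
    [0, 0, 0],
    [0, 0, 0],
    [0, 0, 0]
  ],
  "gripper": [0, 0, 0, 0, 0, 0, 0, 0],
  "newtons": 45
}}

```text
clock: 6.2
eef_pos: [522.1, 256.4, 116.6]
eef_rot: [-3.142, -0.0, 3.13]
wrist_force: [-0.5, -0.7, 0.3]
finger_gap: 11.8
finger_force: 45.0
```

Request:
{"method": "carry_out", "body": {
  "slide": [
    [0, 0, 0.03],
    [0, 0, 0.1],
    [0, 0, 0.2],
    [0, 0, 0.3],
    [0, 0, 0.4],
    [0, 0, 0.5],
    [0, 0, 0.5],
    [0, 0, 0.5]
  ],
  "dr": [
    [0, 0, 0],
    [0, 0, 0],
    [0, 0, 0],
    [0, 0, 0],
    [0, 0, 0],
    [0, 0, 0],
    [0, 0, 0],
    [0, 0, 0]
  ],
  "gripper": [0, 0, 0, 0, 0, 0, 0, 0]
}}

```text
clock: 6.87
eef_pos: [522.3, 256.5, 243.0]
eef_rot: [3.141, 0.002, 3.13]
wrist_force: [-0.2, 0.2, -1.5]
finger_gap: 11.7
finger_force: 45.0
```

Request:
{"method": "carry_out", "body": {
  "slide": [
    [-0.02, -0.06, 0],
    [-0.05, -0.15, 0],
    [-0.08, -0.26, 0],
    [-0.11, -0.37, 0],
    [-0.14, -0.48, 0],
    [-0.17, -0.6, 0],
    [-0.2, -0.7, 0],
    [-0.224, -0.8, 0],
    [-0.224, -0.8, 0]
  ],
  "dr": [
    [0, 0, -0.01],
    [0, 0, -0.028],
    [0, 0, -0.046],
    [0, 0, -0.064],
    [0, 0, -0.082],
    [0, 0, -0.1],
    [0, 0, -0.118],
    [0, 0, -0.136],
    [0, 0, -0.154]
  ],
  "gripper": [0, 0, 0, 0, 0, 0, 0, 0, 0]
}}

```text
clock: 7.62
eef_pos: [464.9, 53.4, 240.5]
eef_rot: [-3.139, -0.001, 2.155]
wrist_force: [0.9, 0.1, -1.6]
finger_gap: 11.2
finger_force: 45.0
```

Request:
{"method": "carry_out", "body": {
  "slide": [
    [-0.02, -0.08, 0],
    [-0.05, -0.17, 0],
    [-0.08, -0.26, 0],
    [-0.11, -0.35, 0],
    [-0.14, -0.44, 0],
    [-0.17, -0.53, 0],
    [-0.19, -0.62, 0],
    [-0.21, -0.71, 0],
    [-0.224, -0.8, 0]
  ],
  "dr": [
    [0, 0, -0.018],
    [0, 0, -0.036],
    [0, 0, -0.054],
    [0, 0, -0.072],
    [0, 0, -0.09],
    [0, 0, -0.108],
    [0, 0, -0.126],
    [0, 0, -0.144],
    [0, 0, -0.154]
  ],
  "gripper": [0, 0, 0, 0, 0, 0, 0, 0, 0]
}}

```text
clock: 8.37
eef_pos: [409.2, -144.5, 240.6]
eef_rot: [-3.14, -0.0, 1.188]
wrist_force: [0.2, 0.9, -2.1]
finger_gap: 11.6
finger_force: 45.0
```

Request:
{"method": "carry_out", "body": {
  "slide": [
    [-0.02, -0.08, 0],
    [-0.05, -0.17, 0],
    [-0.08, -0.26, 0],
    [-0.11, -0.35, 0],
    [-0.14, -0.44, 0],
    [-0.17, -0.53, 0],
    [-0.19, -0.62, 0],
    [-0.21, -0.71, 0],
    [-0.224, -0.8, 0],
    [-0.224, -0.8, 0]
  ],
  "dr": [
    [0, 0, -0.018],
    [0, 0, -0.036],
    [0, 0, -0.054],
    [0, 0, -0.072],
    [0, 0, -0.09],
    [0, 0, -0.108],
    [0, 0, -0.126],
    [0, 0, -0.144],
    [0, 0, -0.154],
    [0, 0, -0.154]
  ],
  "gripper": [0, 0, 0, 0, 0, 0, 0, 0, 0, 0]
}}

```text
clock: 9.2
eef_pos: [353.1, -346.1, 240.3]
eef_rot: [-3.14, 0.001, 0.221]
wrist_force: [-0.3, 0.4, -2.1]
finger_gap: 11.3
finger_force: 45.0
```

```bash
python3 - <<'E'
from h import *
m=camera_model("wrist"); im=camera("wrist"); cv2.imwrite("pics/w3.png",im[:,:,::-1]); np.save("w3.npy",m,allow_pickle=True)
s=read_state(); print(s["clock"],s["eef_pos"],s["eef_rot"],s["joints"])
E
```

```text
9.25 [ 353.34848441 -344.58251535  240.22688971] [-3.13950779e+00  1.27799372e-03  2.24739802e-01] [-8.47019723e-01  2.39402741e-01  1.75094001e+00 -1.36019382e-04
  1.15369213e+00  4.99093390e-01]
```

View pics/w3.png

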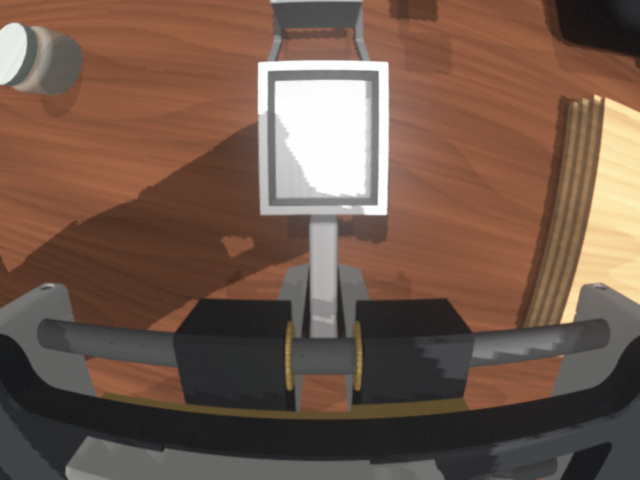

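The held tray is level, pocket forward. The rail flare tips are hidden behind the pocket rim at about (273,60) and (367,60), their bends are at (280,40) and (358,38), and the chute front bottom edge is (274,26) to (361,26). Comparing these with the model.

```bash
python3 - <<'E'
from h import *
m=np.load("w3.npy",allow_pickle=True).item(); a=.227
T=lambda X:(619.05+np.cos(a)*X[0]-np.sin(a)*X[1],-284.4+np.sin(a)*X[0]+np.cos(a)*X[1],X[2])
for X in [(-113,31.5,10),(-113,-31.5,10),(-139,39,10),(-139,-39,10),(-111,29,38),(-111,-29,38),(-111,29,94),(-111,-29,94)]: print(X,px("wrist",T(X),m).round(1))
Ti=lambda P:np.array([[np.cos(a),np.sin(a)],[-np.sin(a),np.cos(a)]])@(np.array(P[:2])-[619.05,-284.4])
for u,z in [((280,40),10),((358,38),10),((274,26),38),((361,26),38)]: print(u,Ti(at("wrist",u,z,m)).round(1))
P=np.array([at("wrist",u,32+124,m) for u in [(258,62),(387,62),(386,214),(260,214)]]);print(P.round(1),Ti(P.mean(0)))
E
```

```text
(-113, 31.5, 10) [285.4  41.5]
(-113, -31.5, 10) [360.3  41. ]
(-139, 39, 10) [276.4  70.8]
(-139, -39, 10) [369.6  70.2]
(-111, 29, 38) [285.   29.4]
(-111, -29, 38) [360.4  28.9]
(-111, 29, 94) [276.2   3.5]
(-111, -29, 94) [368.8   2.9]
(280, 40) [-111.4   36.1]
(358, 38) [-110.3  -29.6]
(274, 26) [-107.7   37.6]
(361, 26) [-108.5  -29.5]
[[ 451.5 -293.2  156. ]
 [ 464.1 -349.8  156. ]
 [ 395.9 -365.3  156. ]
 [ 383.2 -308.7  156. ]] [-200.45657832    0.27080323]
```

```bash
python3 - <<'E'
from h import *
im=cv2.imread("pics/w3.png"); cv2.imwrite("pics/c3.png",cv2.resize(im[0:85,240:400],None,fx=5,fy=5,interpolation=cv2.INTER_CUBIC))
E
```

```text
(no output)
```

View pics/c3.png

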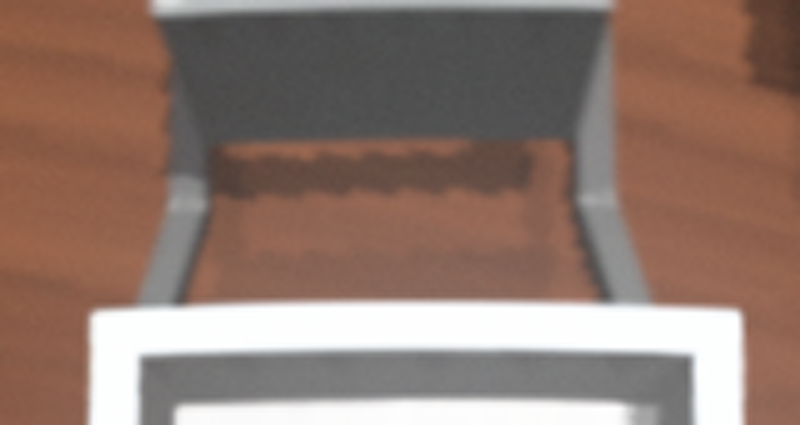

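In the crop the chute top corners are full-frame (270,2.4) and (362.6,1.6), and the rail bends are (281.4,41.4) and (355.6,41.4). That puts the bay about 3.6 mm further left (+y') than modelled, so I shift +3 mm and lower in front of the flare.

Request:
{"method": "carry_out", "body": {
  "slide": [
    [-0.003, 0.012, -0.1],
    [-0.003, 0.012, -0.2],
    [-0.003, 0.012, -0.3],
    [-0.003, 0.012, -0.4],
    [-0.003, 0.012, -0.47],
    [-0.003, 0.012, -0.492],
    [-0.003, 0.012, -0.492],
    [-0.003, 0.012, -0.492]
  ],
  "dr": [
    [0, 0, 0],
    [0, 0, 0],
    [0, 0, 0],
    [0, 0, 0],
    [0, 0, 0],
    [0, 0, 0],
    [0, 0, 0],
    [0, 0, 0]
  ],
  "gripper": [0, 0, 0, 0, 0, 0, 0, 0]
}}

```text
clock: 9.92
eef_pos: [353.4, -339.9, 118.4]
eef_rot: [-3.141, 0.001, 0.229]
wrist_force: [0.6, 0.3, -1.0]
finger_gap: 12.2
finger_force: 45.0
```

```bash
python3 - <<'E'
from h import *
m=camera_model("wrist"); im=camera("wrist"); cv2.imwrite("pics/w4.png",cv2.resize(im[0:240,160:480],None,fx=2.5,fy=2.5)[:,:,::-1]); np.save("w4.npy",m,allow_pickle=True)
s=read_state(); print(s["clock"],s["eef_pos"],s["eef_rot"],s["wrist_force"]); a=.227
print(np.array([[np.cos(a),np.sin(a)],[-np.sin(a),np.cos(a)]])@(s["eef_pos"][:2]-[619.05,-284.4]))
E
```

```text
9.9667 [ 353.50615545 -340.07826405  118.69513011] [-3.14114492e+00  1.61580817e-04  2.28479745e-01] [ 0.60843682 -0.34783253 -1.0699674 ]
[-271.26226788    5.51221265]
```

View pics/w4.png

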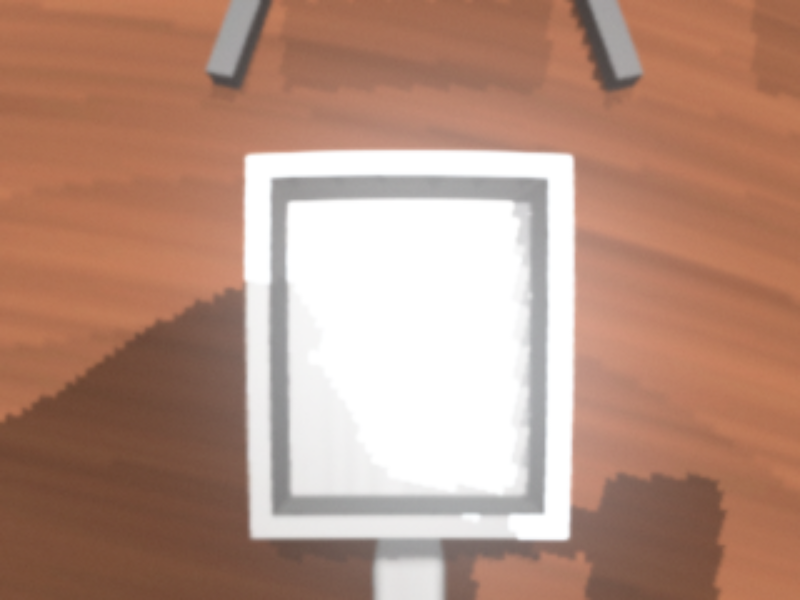

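```bash
python3 - <<'E'
from h import *
m=np.load("w4.npy",allow_pickle=True).item(); m3=np.load("w3.npy",allow_pickle=True).item(); a=.227
Ti=lambda P:np.array([[np.cos(a),np.sin(a)],[-np.sin(a),np.cos(a)]])@(np.array(P[:2])-[619.05,-284.4])
f=lambda u,v:(160+u/2.5,v/2.5)
for u in [(208,70),(240,78),(612,82),(641,75),(270,0),(572,0)]: print(u,Ti(at("wrist",f(*u),10,m)).round(1))
for u in [(245,155),(574,155),(570,539),(251,538)]: print("t",Ti(at("wrist",f(*u),33.5,m)).round(1))
g=lambda u,v:(240+u/5,v/5)
for u,z in [((207,207),10),((578,207),10),((185,302),10),((606,302),10),((150,12),94),((613,8),94),((210,140),38),((573,138),38)]: print("w3",u,Ti(at("wrist",g(*u),z,m3)).round(1))
E
```

```text
(208, 70) [-138.3   48.6]
(240, 78) [-140.6   41.6]
(612, 82) [-140.8  -35.9]
(641, 75) [-138.7  -42.3]
(270, 0) [-122.6   35.7]
(572, 0) [-122.1  -27.8]
t [-163.5   36. ]
t [-163.5  -23.3]
t [-234.5  -23.4]
t [-234.5   35.6]
w3 (207, 207) [-112.7   34.9]
w3 (578, 207) [-113.5  -27.6]
w3 (185, 302) [-129.8   38.5]
w3 (606, 302) [-130.5  -32. ]
w3 (150, 12) [-109.9   33. ]
w3 (613, 8) [-110.2  -25.1]
w3 (210, 140) [-109.7   31.4]
w3 (573, 138) [-110.   -24.5]
```

Bay centreline is y' ≈ +3.5; the tray is at +6.2 and 119 mm short of home. I correct by −2.7 mm and lower 1.6 mm, then slide in by stages while watching the force.

Request:
{"method": "carry_out", "body": {
  "slide": [
    [0.002, -0.0105, -0.0064],
    [0.002, -0.0105, -0.0064],
    [0.04, -0.0017, -0.0064],
    [0.08, 0.0075, -0.0064],
    [0.12, 0.0168, -0.0064],
    [0.16, 0.026, -0.0064],
    [0.2, 0.0352, -0.0064],
    [0.236, 0.0436, -0.0064],
    [0.236, 0.0436, -0.0064]
  ],
  "dr": [
    [0, 0, 0],
    [0, 0, 0],
    [0, 0, 0],
    [0, 0, 0],
    [0, 0, 0],
    [0, 0, 0],
    [0, 0, 0],
    [0, 0, 0],
    [0, 0, 0]
  ],
  "gripper": [0, 0, 0, 0, 0, 0, 0, 0, 0]
}}

```text
clock: 10.72
eef_pos: [414.1, -329.2, 117.0]
eef_rot: [3.141, -0.0, 0.229]
wrist_force: [-0.3, 0.1, -1.3]
finger_gap: 11.3
finger_force: 45.0
```

Request:
{"method": "carry_out", "body": {
  "slide": [
    [0.03, 0.007, 0],
    [0.06, 0.014, 0],
    [0.09, 0.0208, 0],
    [0.12, 0.0277, 0],
    [0.15, 0.0346, 0],
    [0.18, 0.0416, 0],
    [0.19, 0.0439, 0],
    [0.19, 0.0439, 0]
  ],
  "dr": [
    [0, 0, 0],
    [0, 0, 0],
    [0, 0, 0],
    [0, 0, 0],
    [0, 0, 0],
    [0, 0, 0],
    [0, 0, 0],
    [0, 0, 0]
  ],
  "gripper": [0, 0, 0, 0, 0, 0, 0, 0]
}}

```text
clock: 11.38
eef_pos: [460.5, -318.5, 117.0]
eef_rot: [3.142, -0.0, 0.228]
wrist_force: [-0.3, -0.3, -1.5]
finger_gap: 11.6
finger_force: 45.0
```

Request:
{"method": "carry_out", "body": {
  "slide": [
    [0, 0, -0.004],
    [0.012, 0.0028, -0.004],
    [0.024, 0.0055, -0.004],
    [0.034, 0.0078, -0.004],
    [0.034, 0.0078, -0.004]
  ],
  "dr": [
    [0, 0, 0],
    [0, 0, 0],
    [0, 0, 0],
    [0, 0, 0],
    [0, 0, 0]
  ],
  "gripper": [0, 0, 0, 0, 0]
}}

```text
clock: 11.8
eef_pos: [468.7, -316.9, 116.2]
eef_rot: [3.141, -0.0, 0.227]
wrist_force: [-1.5, -0.5, 3.9]
finger_gap: 11.6
finger_force: 45.0
```

Request:
{"method": "carry_out", "body": {
  "slide": [
    [0.004, 0.001, 0],
    [0.008, 0.0018, 0],
    [0.008, 0.0018, 0],
    [0.008, 0.0018, 0]
  ],
  "dr": [
    [0, 0, 0],
    [0, 0, 0],
    [0, 0, 0],
    [0, 0, 0]
  ],
  "gripper": [0, 0, 0, 0]
}}

```text
clock: 12.13
eef_pos: [470.2, -316.6, 116.2]
eef_rot: [3.142, 0.0, 0.227]
wrist_force: [-5.8, -0.9, 4.5]
finger_gap: 11.6
finger_force: 45.0
```

Request:
{"method": "carry_out", "body": {
  "slide": [
    [0.003, 0.0007, 0],
    [0.006, 0.0014, 0],
    [0.006, 0.0014, 0],
    [0.006, 0.0014, 0]
  ],
  "dr": [
    [0, 0, 0],
    [0, 0, 0],
    [0, 0, 0],
    [0, 0, 0]
  ],
  "gripper": [0, 0, 0, 0]
}}

```text
clock: 12.47
eef_pos: [470.5, -316.6, 116.2]
eef_rot: [-3.141, 0.003, 0.227]
wrist_force: [-16.8, -2.8, 12.0]
finger_gap: 11.7
finger_force: 45.0
```

Request:
{"method": "carry_out", "body": {
  "slide": [
    [-0.005, -0.0012, 0.002],
    [-0.005, -0.0012, 0.002],
    [-0.005, -0.0012, 0.002],
    [-0.005, -0.0012, 0.002],
    [-0.005, -0.0012, 0.002],
    [-0.005, -0.0012, 0.002],
    [-0.005, -0.0012, 0.002]
  ],
  "dr": [
    [0, 0, 0],
    [0, 0, 0],
    [0, 0, 0],
    [0, 0, 0],
    [0, 0, 0],
    [0, 0, 0],
    [0, 0, 0]
  ],
  "gripper": [0, 0, 40, 40, 40, 40, 40]
}}

```text
clock: 13.05
eef_pos: [470.8, -316.2, 116.5]
eef_rot: [3.142, -0.0, 0.227]
wrist_force: [0.4, 0.1, -1.0]
finger_gap: 37.4
finger_force: 0.0
```

Request:
{"method": "carry_out", "body": {
  "slide": [
    [-0.01, 0, 0.05],
    [-0.01, 0, 0.15],
    [-0.01, 0, 0.3],
    [-0.1, -0.1, 0.5],
    [-0.2, -0.25, 0.65],
    [-0.2, -0.4, 0.7],
    [-0.2, -0.4, 0.7],
    [-0.2, -0.4, 0.7],
    [-0.2, -0.4, 0.7]
  ],
  "dr": [
    [0, 0, 0],
    [0, 0, 0],
    [0, 0, 0],
    [0, 0, 0],
    [0, 0, 0],
    [0, 0, 0],
    [0, 0, 0],
    [0, 0, 0],
    [0, 0, 0]
  ],
  "gripper": [40, 40, 40, 0, 0, 0, 0, 0, 0]
}}

```text
clock: 13.8
eef_pos: [420.0, -417.0, 292.7]
eef_rot: [3.14, -0.001, 0.226]
wrist_force: [0.2, 1.1, -1.3]
finger_gap: 1.9
finger_force: 0.0
```

```bash
python3 - <<'E'
from h import *
m=camera_model("wrist"); im=camera("wrist"); cv2.imwrite("pics/w5.png",im[:,:,::-1]); np.save("w5.npy",m,allow_pickle=True)
s=read_state(); print(s["clock"],s["eef_pos"],s["eef_rot"],s["wrist_force"],s["finger_gap"])
E
```

```text
13.85 [ 420.38102838 -415.97996332  291.68431087] [-3.14133245e+00 -8.49821366e-05  2.26747397e-01] [ 0.06101053  0.03429883 -0.84821699] 0.8375999146982758
```

View pics/w5.png

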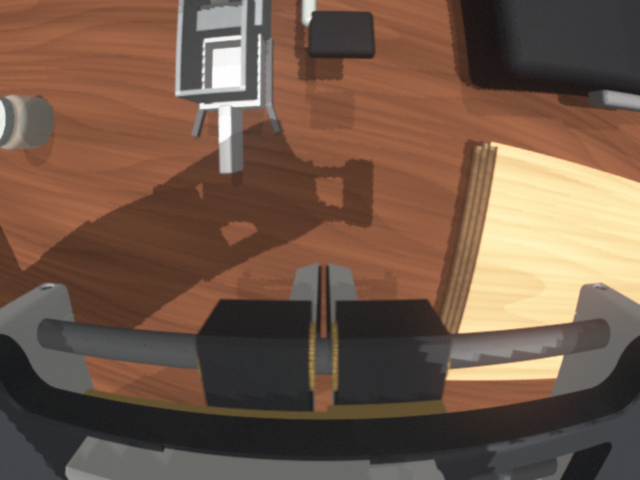

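The tray sits in the bay under the chute, with its handle at (230,140). The black pad spans about (309–374, 11–50) with its front face below; its top centre is near (341,31).

```bash
python3 - <<'E'
from h import *
m=np.load("w5.npy",allow_pickle=True).item(); a=.227
Ti=lambda P:np.array([[np.cos(a),np.sin(a)],[-np.sin(a),np.cos(a)]])@(np.array(P[:2])-[619.05,-284.4])
for u in [(312,12),(374,12),(373,48),(310,48),(341,31)]: P=at("wrist",u,130,m); print(u,P,Ti(P).round(1))
for u,z in [((219,171),50),((241,171),50),((200,105),32),((258,105),32)]: print(u,Ti(at("wrist",u,z,m)).round(1))
c,s=np.cos(a),np.sin(a); print(619.05-76*c+96.5*s,-284.4-76*s-96.5*c)
E
```

```text
(312, 12) [ 575.9 -373.1  130. ] [-62.  -76.7]
(374, 12) [ 586.1 -413.4  130. ] [ -61.1 -118.3]
(373, 48) [ 559.9 -418.2  130. ] [ -87.7 -117.1]
(310, 48) [ 549.9 -377.9  130. ] [-88.4 -75.5]
(341, 31) [ 566.5 -395.   130. ] [-76.1 -95.9]
(219, 171) [-174.7    9.2]
(241, 171) [-175.3  -11.2]
(200, 105) [-111.5   32.2]
(258, 105) [-114.9  -24.3]
566.7175641992918 -395.5286019131202
```

Request:
{"method": "carry_out", "body": {
  "slide": [
    [0.15, 0.02, 0],
    [0.3, 0.04, 0],
    [0.45, 0.06, 0],
    [0.585, 0.08, 0],
    [0.585, 0.08, -0.1],
    [0.585, 0.08, -0.2],
    [0.585, 0.08, -0.2],
    [0.585, 0.08, -0.2]
  ],
  "dr": [
    [0, 0, 0],
    [0, 0, 0],
    [0, 0, 0],
    [0, 0, 0],
    [0, 0, 0],
    [0, 0, 0],
    [0, 0, 0],
    [0, 0, 0]
  ],
  "gripper": [0, 0, 0, 0, 0, 0, 0, 0]
}}

```text
clock: 14.52
eef_pos: [566.9, -395.1, 240.3]
eef_rot: [-3.139, 0.002, 0.228]
wrist_force: [0.5, -0.5, 0.6]
finger_gap: 0.4
finger_force: 0.0
```

```bash
python3 - <<'E'
from h import *
m=camera_model("side"); s=read_state(); im=camera("side"); print(s["eef_pos"],s["wrist_force"])
print(px("side",s["eef_pos"]-[0,0,97],m),px("side",(566.7,-395.5,130),m))
cv2.imwrite("pics/s6.png",cv2.resize(im[260:410,300:480],None,fx=4,fy=4,interpolation=cv2.INTER_CUBIC)[:,:,::-1])
E
```

```text
[ 566.87716128 -395.05642615  240.32323693] [ 0.51106018 -0.45338117  0.63268625]
[393.12182735 345.9854837 ] [392.4605077  350.57591659]
```

View pics/s6.png

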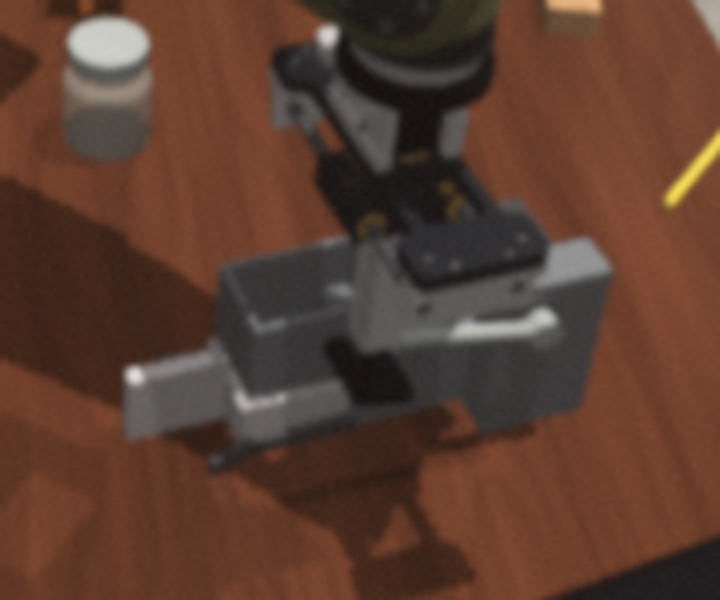

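The side crop shows the fingertips (about (370,345)) right above the black pad (325–410, 340–400), and the tray in the bay with its handle out in front. First press:

Request:
{"method": "carry_out", "body": {
  "slide": [
    [0, 0, -0.05],
    [0, 0, -0.09],
    [0, 0, -0.13],
    [0, 0, -0.17],
    [0, 0, -0.21],
    [0, 0, -0.25],
    [0, 0, -0.275],
    [0, 0, -0.285],
    [0, 0, -0.285],
    [0, 0, -0.285]
  ],
  "dr": [
    [0, 0, 0],
    [0, 0, 0],
    [0, 0, 0],
    [0, 0, 0],
    [0, 0, 0],
    [0, 0, 0],
    [0, 0, 0],
    [0, 0, 0],
    [0, 0, 0],
    [0, 0, 0]
  ],
  "gripper": [0, 0, 0, 0, 0, 0, 0, 0, 0, 0]
}}

```text
clock: 15.4
eef_pos: [567.6, -396.5, 173.2]
eef_rot: [3.139, -0.003, 0.227]
wrist_force: [-2.1, 4.6, 19.6]
finger_gap: 0.8
finger_force: 9.8
```

Request:
{"method": "carry_out", "body": {
  "slide": [
    [0, 0, -0.006],
    [0, 0, -0.006],
    [0, 0, -0.006]
  ],
  "dr": [
    [0, 0, 0],
    [0, 0, 0],
    [0, 0, 0]
  ],
  "gripper": [0, 0, 0]
}}

```text
clock: 15.65
eef_pos: [567.6, -396.5, 172.8]
eef_rot: [3.138, -0.004, 0.227]
wrist_force: [-5.8, 6.0, 27.8]
finger_gap: 0.6
finger_force: 13.9
```

Request:
{"method": "carry_out", "body": {
  "slide": [
    [0, 0, 0.05],
    [0, 0, 0.15],
    [0, 0, 0.291],
    [0, 0, 0.291],
    [0, 0, 0.291],
    [0, 0, 0.291],
    [0, 0, 0.291],
    [0, 0, 0.291],
    [0, 0, 0.291],
    [0, 0, 0.291]
  ],
  "dr": [
    [0, 0, 0],
    [0, 0, 0],
    [0, 0, 0],
    [0, 0, 0],
    [0, 0, 0],
    [0, 0, 0],
    [0, 0, 0],
    [0, 0, 0],
    [0, 0, 0],
    [0, 0, 0]
  ],
  "gripper": [0, 0, 0, 0, 0, 0, 0, 0, 0, 0]
}}

```text
clock: 16.48
eef_pos: [566.8, -396.3, 240.8]
eef_rot: [-3.141, 0.001, 0.227]
wrist_force: [0.1, -0.0, -0.5]
finger_gap: 0.5
finger_force: 0.0
```

```bash
python3 - <<'E'
from h import *
s=read_state(); print(s["eef_pos"],s["wrist_force"],s["clock"])
im=camera("side")[260:410,300:480][:,:,::-1]; a=cv2.resize(cv2.imread("pics/s6.png"),(180,150),interpolation=cv2.INTER_AREA)
d=np.abs(im.astype(int)-a).sum(2); ys,xs=np.where(d>90); print(len(ys), (xs.min(),xs.max(),ys.min(),ys.max()) if len(ys) else "")
cv2.imwrite("pics/s7.png",im)
# pad darkness region
g=cv2.cvtColor(im,cv2.COLOR_BGR2GRAY);h=cv2.cvtColor(a,cv2.COLOR_BGR2GRAY)
r=(slice(84,102),slice(78,106)); print((g[r]<45).sum(),(h[r]<45).sum())
E
```

```text
[ 566.83899241 -396.27154261  240.84496067] [ 0.14852327 -0.02088089 -0.50928113] 16.4833
0 
257 262
```

Lever is back up: the pad image is unchanged from before the press. Second and third presses, same depth.

Request:
{"method": "carry_out", "body": {
  "slide": [
    [0, 0, -0.05],
    [0, 0, -0.09],
    [0, 0, -0.13],
    [0, 0, -0.17],
    [0, 0, -0.21],
    [0, 0, -0.25],
    [0, 0, -0.28],
    [0, 0, -0.291],
    [0, 0, -0.291],
    [0, 0, -0.291]
  ],
  "dr": [
    [0, 0, 0],
    [0, 0, 0],
    [0, 0, 0],
    [0, 0, 0],
    [0, 0, 0],
    [0, 0, 0],
    [0, 0, 0],
    [0, 0, 0],
    [0, 0, 0],
    [0, 0, 0]
  ],
  "gripper": [0, 0, 0, 0, 0, 0, 0, 0, 0, 0]
}}

```text
clock: 17.37
eef_pos: [567.6, -396.3, 172.4]
eef_rot: [3.139, -0.003, 0.228]
wrist_force: [-9.2, 8.1, 34.6]
finger_gap: 0.4
finger_force: 17.1
```

Request:
{"method": "carry_out", "body": {
  "slide": [
    [0, 0, 0],
    [0, 0, 0.05],
    [0, 0, 0.15],
    [0, 0, 0.291],
    [0, 0, 0.291],
    [0, 0, 0.291],
    [0, 0, 0.291],
    [0, 0, 0.291],
    [0, 0, 0.291],
    [0, 0, 0.291]
  ],
  "dr": [
    [0, 0, 0],
    [0, 0, 0],
    [0, 0, 0],
    [0, 0, 0],
    [0, 0, 0],
    [0, 0, 0],
    [0, 0, 0],
    [0, 0, 0],
    [0, 0, 0],
    [0, 0, 0]
  ],
  "gripper": [0, 0, 0, 0, 0, 0, 0, 0, 0, 0]
}}

```text
clock: 18.2
eef_pos: [566.8, -396.2, 240.3]
eef_rot: [-3.14, 0.001, 0.227]
wrist_force: [-1.4, -0.8, 0.1]
finger_gap: 0.5
finger_force: 0.0
```

```bash
python3 - <<'E'
from h import *
s=read_state(); print(s["eef_pos"],s["wrist_force"],s["clock"])
im=camera("side")[260:410,300:480][:,:,::-1]; d=np.abs(im.astype(int)-cv2.imread("pics/s7.png")).sum(2); print((d>60).sum())
E
```

```text
[ 566.77081307 -396.20264383  240.29778359] [-1.40421599 -0.79288835  0.05085014] 18.2
11
```

Third press, then retreat up and away.

Request:
{"method": "carry_out", "body": {
  "slide": [
    [0, 0, -0.05],
    [0, 0, -0.09],
    [0, 0, -0.13],
    [0, 0, -0.17],
    [0, 0, -0.21],
    [0, 0, -0.25],
    [0, 0, -0.275],
    [0, 0, -0.288],
    [0, 0, -0.288],
    [0, 0, -0.288]
  ],
  "dr": [
    [0, 0, 0],
    [0, 0, 0],
    [0, 0, 0],
    [0, 0, 0],
    [0, 0, 0],
    [0, 0, 0],
    [0, 0, 0],
    [0, 0, 0],
    [0, 0, 0],
    [0, 0, 0]
  ],
  "gripper": [0, 0, 0, 0, 0, 0, 0, 0, 0, 0]
}}

```text
clock: 19.08
eef_pos: [567.6, -396.3, 172.6]
eef_rot: [3.139, -0.003, 0.228]
wrist_force: [-5.9, 7.7, 30.2]
finger_gap: 1.1
finger_force: 15.1
```

Request:
{"method": "carry_out", "body": {
  "slide": [
    [0, 0, 0],
    [0, 0, 0.05],
    [0, 0, 0.15],
    [0, 0, 0.29],
    [0, 0, 0.4],
    [0, 0, 0.5],
    [-0.1, 0, 0.5],
    [-0.2, 0, 0.5],
    [-0.4, -0.1, 0.5],
    [-0.4, -0.1, 0.5]
  ],
  "dr": [
    [0, 0, 0],
    [0, 0, 0],
    [0, 0, 0],
    [0, 0, 0],
    [0, 0, 0],
    [0, 0, 0],
    [0, 0, 0],
    [0, 0, 0],
    [0, 0, 0],
    [0, 0, 0]
  ],
  "gripper": [0, 0, 0, 0, 0, 0, 0, 0, 0, 0]
}}

```text
clock: 19.92
eef_pos: [463.7, -422.4, 293.4]
eef_rot: [-3.14, 0.001, 0.226]
wrist_force: [0.2, -0.3, 0.0]
finger_gap: 0.5
finger_force: 0.0
```

Request:
{"method": "carry_out", "body": {
  "slide": [
    [-0.15, -0.05, 0],
    [-0.3, -0.05, 0],
    [-0.4, -0.05, 0],
    [-0.4, -0.05, 0],
    [-0.4, -0.05, 0]
  ],
  "dr": [
    [0, 0, 0],
    [0, 0, 0],
    [0, 0, 0],
    [0, 0, 0],
    [0, 0, 0]
  ],
  "gripper": [0, 0, 0, 0, 0]
}}

```text
clock: 20.33
eef_pos: [366.3, -434.1, 294.1]
eef_rot: [-3.141, -0.0, 0.226]
wrist_force: [0.5, 0.6, 0.1]
finger_gap: 0.3
finger_force: 0.0
```

```bash
python3 - <<'E'
from h import *
s=read_state(); print(s["eef_pos"],s["clock"])
t=camera("top")[:,:,::-1]; t0=cv2.imread("pics/top0.png"); cv2.imwrite("pics/top9.png",t)
sd=camera("side")[:,:,::-1]; s0=cv2.imread("pics/side0.png"); cv2.imwrite("pics/side9.png",sd)
def ch(a,b,box,nm):
    x0,x1,y0,y1=box; d=np.abs(a.astype(int)-b).sum(2)[y0:y1,x0:x1]; print(nm,(d>90).sum(),d.size)
ch(t,t0,(335,360,150,182),"glue");ch(t,t0,(350,376,227,253),"jar");ch(t,t0,(178,208,210,245),"box");ch(t,t0,(478,496,190,210),"pad")
w=camera("wrist"); cv2.imwrite("pics/w9.png",w[:,:,::-1]); m=camera_model("wrist")
a=.227
T=lambda X:(619.05+np.cos(a)*X[0]-np.sin(a)*X[1],-284.4+np.sin(a)*X[0]+np.cos(a)*X[1],X[2])
for n,mm,im in [("top",None,t),("wrist",m,w[:,:,::-1])]:
  for X in [(-80,3.5,10),(-80,3.5,30),(-177,3.5,50),(-35,0,58)]: 
    p=px(n,T(X),mm); u,v=p.round().astype(int); print(n,X,p.round(1), im[v,u] if 0<=v<480 and 0<=u<640 else None)
# gray profile along handle axis at z=50 in top view
print([(k,int(t[tuple(px("top",T((k,3.5,50))).round().astype(int)[::-1])].mean())) for k in range(-192,-150,3)])
E
```

```text
[ 366.26138934 -434.09989389  294.10967589] 20.3333
glue 0 800
jar 0 676
box 0 1050
pad 0 360
top (-80, 3.5, 10) [443.4 215.6] [224 226 229]
top (-80, 3.5, 30) [444.7 214.5] [232 234 242]
top (-177, 3.5, 50) [454.4 244.4] [235 233 236]
top (-35, 0, 58) [444.  198.3] [187 185 186]
wrist (-80, 3.5, 10) [232.6  24.3] [162 161 158]
wrist (-80, 3.5, 30) [227.8  18.1] [227 230 235]
wrist (-177, 3.5, 50) [220.3 112.5] [196 197 201]
wrist (-35, 0, 58) [226.7 -34.1] None
[(-192, 111), (-189, 111), (-186, 109), (-183, 107), (-180, 106), (-177, 234), (-174, 254), (-171, 255), (-168, 255), (-165, 253), (-162, 254), (-159, 254), (-156, 255), (-153, 253)]
```

```bash
python3 -c "
from cell import *
print(sign_off())"
```

```text
the job is handed in; nothing more can be done
None
```

The job is handed in at about 20 s: the tray is home in the bay and released, and the lever was pressed to its stop three times and is back up. The glue bottle, screw box and jar are unmoved, but I did not see the three packers in the tray; I infer them from the three full presses.

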